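Open the locked bead polisher

TASK

The cap of the bead polisher is locked: pick up the mallet, knock the sprung lock pin fully down with it (not with the gripper), and set the mallet back down on the counter. Then turn the cap by its grip bar - nobody remembers whether it is left- or right-handed, so try both ways until it comes free - lift it off, and finish while still holding it in the air, still and upright, at least 6 cm above where it sat. Do not knock over or push about the glue bottle, mug, spool or bead tray.

Things in the scene. Friction and masses are not known exactly. Their poses are not given: they have to be found in the camera images.
- cap_grip (a point): Centre of the white grip bar on the loose black cap, 30 mm above the cap's flange underside; z up when seated. Bar 56 mm long (this frame's y), 18 mm wide (x), 42 mm tall (21 mm above and below this point): take it across its width. Under it a round flange 76 mm across, 9 mm thick, with two tabs towards -y straddling the lock pin's tooth; below hang plug, stem and crossbar, 29 mm deep. 0.1 to 0.17 kg.
- cap: The cap, origin at its flange's underside on the axis. Part-turn cap with a hidden crossbar: with the pin down it turns easily, but only some 5 degrees (8 if forced) the wrong way to a hard stop, and about 60 degrees (1.05 rad) the right way to another stop, where it lifts straight off (within about 6 degrees of that stop). Which way is right differs from start to start and cannot be seen.
- barrel_rim (a point): Centre of the rim of the polisher's capped barrel, 85 mm above the counter: the cap sits here. z up, x and y along the polisher's base. The lock pin stands 77 mm towards -y.
- tumbler: The bead polisher, fixed to the counter; origin under the capped barrel at counter level, same axes as barrel_rim. Grey base 140 x 300 x 30 mm (y from -110 to +190) with two upright steel barrels, 76 mm across and 85 mm high; the second, blank and unused, is 140 mm towards +y.
- pin_top (a point): Centre of the top of the lock pin's round steel head, 18 mm across, upright beside the cap; 115 mm above the counter while up, 99 mm when fully down. Moves with the pin. The pin's tooth reaches sideways between the cap's tabs and keeps the cap from turning while it is up.
- lock_pin (a joint): How far the lock pin is driven down, 0 (up, locked) to 0.016 m (fully down, cap unlocked). It takes 6 to 8 N, a little more when driven fast; a friction catch keeps it where it is driven.
- mallet_grip (a point): Where to grip the mallet: on the centre line of its level handle, 55 mm from the axis of the head (which lies towards this frame's +x) and 30 mm above the head's lower face. Handle 18 mm wide (y), 22 mm tall (z), running along x to 170 mm behind the head's axis.
- mallet: Wooden mallet standing on one end of its head on the counter; origin at the centre of the head's lower face, z up along the head, handle towards -x. Head an upright cylinder 48 mm across and 60 mm tall. 0.22 to 0.38 kg, mostly in the head.
- mallet_face (a point): Centre of the mallet head's lower face, which strikes the pin (same axes as mallet_grip).
- glue: White upright glue bottle, 44 mm across, 110 mm tall; origin at the centre of its underside. Leave alone.
- mug: White mug, 76 mm across, 85 mm tall, handle towards its +y; origin at the centre of its underside. Leave alone.
- spool: Small upright wooden spool, 40 mm across, 36 mm tall; origin at the centre of its underside. Leave alone.
- bead_tray: Open turquoise tray of beads, 120 x 150 x 50 mm (x, y, z); origin at the centre of its underside. Leave alone.
There are look-alikes about, which are no part of the job. What is shaped like the cap but orange or yellow is not meant.

How it is judged:
By the outcome, as a careful person would: the job done as asked, in the order asked, and still so for the second after the job is handed in, while the arm keeps its last pose, push and grip.
It also fails if it takes over 64 s, if anything falls off the work surface, if the arm or the gripper's body presses on something with over 40 N, if the wrist force passes 120 N, or if a joint passes its speed limit or range.

ROBOT

A 6-joint arm with a two-finger parallel gripper is mounted at the origin on the work surface. World frame = base frame: x ahead of the robot, y to its left, z up, the work surface at z = 0. Lengths are in m, angles in rad, forces in N, time in s.
With the tool pointing down it reaches from about 0.425 to 0.95 m from the base axis. Payload 3.5 kg.
Tool frame: the origin (TCP) lies on the centre line of the jaws, within the pads' length; the fingertips stand 11 mm ahead of it and the grasp point (between the pads) lies 8 mm behind it; y points along the fingers, x is the direction in which the jaws open and shut, and the axes are right-handed (so a half turn about y gives the same grasp; the last joint's range is limited). The gripper opens to 85 mm and grips with 20 to 120 N. Pads are 22 mm wide; open, the fingers measure 114 mm over their backs; the gripper's body (76 mm by 85 mm) begins 54 mm behind the grasp point. The pads swing forward as they close: fully open they stand 13 mm farther back than shut.
Start: joints at [-1.273, 0.286, 1.577, -0, 1.279, -0.15], TCP at [0.292, -0.608, 0.242] pointing down, gripper open.
Joint ranges: [-2.77, 2.77], [-0.9, 2.22], [0.21, 2.48], [-1.53, 4.67], [0.24, 2.81], [-2.84, 2.84]. Speed limits (rad/s): [2.79, 2.79, 3.14, 3.14, 3.14, 3.14].

INTERFACE

Orientations are given as a unit quaternion [x, y, z, w].
In Python, from plant import get_state, read_camera, sign_off gives the robot as it stands.
- The arm moves only by the shell command python3 -m inch 'ROWS' [FORCE]. ROWS is JSON, a list of rows, each an object of numbers: "ax", "ay", "az": the turn, a rotation vector about the tool's x, y, z in rad; "x", "y", "z": the shift along the tool's x, y, z in mm; "hand": the closure, from -1 (fully open) to 1 (shut). In form: [{"ax": .., "ay": .., "az": .., "x": .., "y": .., "z": .., "hand": ..}, ...]. A call has 1 to 5 rows; each row shifts and turns the commanded pose from where the row before left it, along the tool's axes as they then stand; what a row does not reach is not made up. A row lasts 1/12 s, in which the tool goes at most 41.7 mm and 7.16 degrees, less where a joint would pass 70% of its speed; a pose out of reach is approached as far as the arm can. A call with a gripper value outside its range is refused whole. The fingers move at their own pace and stop on an object; FORCE is the grip in N (left out, the last holds). Time passes only in rows, so rows that do not move let the fingers close. It gives the time, the measured TCP pose, the force and the opening at its end, in the units of the state.
- get_state(): the state, without advancing time (a new reading comes with each control period).
- read_camera(name): name is "scene" or "top" or "wrist"; returns a dict with "img" (384x512x3 uint8, red, green, blue), "fov_y" (degrees; the focal length in pixels is half the picture's height over the tangent of half this angle, whatever the lens; pixels are square), "cx", "cy" (the principal point, pixels), "distortion" ([k1, k2, p1, p2, k3] as OpenCV has them; the pictures are not rectified), "T" (4x4, takes a point from camera to world coordinates); the wrist camera has in their place "T_tool_cam" (4x4, takes a point from camera to tool coordinates, whose origin is the TCP and whose axes are the tool frame's). Camera axes: x right, y down, z forward; pixel columns grow to the right and rows downward; lengths in m; the calibration is good to about 2 mm. A picture is of the moment at which its call begins: read the wrist's pose just before it. There is no depth.
- sign_off(): hands the job in, once; it reports no verdict.
The state is a dict: "time": time; "qpos": joint angles; "dq": joint speeds; "joint_efforts": joint torques, N m; "eef_pos": TCP position; "tcp_rot": TCP orientation; "contact_force": force on the tool from outside, world axes, zero at the start; "wrist_torque": the same for the moment, N m; "opening": opening from 0.0 (shut) to 1.0 (fully open).
Only numpy, scipy, OpenCV 4.12 (cv2) and the standard library are available. Lean on these libraries where they do the work, as an engineer would, in place of code of your own. Each camera call takes 0.05 s, during which the arm holds its last target. There are 200 camera calls.

## Working session

There is one attempt and no reset: what is moved stays moved. The work goes in short steps, Python scripts to look and compute and a shell command to move; the robot and the scene stay as the last step left them, time stands still between calls to the robot, and variables do not carry over. Pictures are saved under pics/ and viewed, about 8 in all and at most 12, crops included, and the job is handed in when it is done.

```bash
mkdir -p pics; ls
cat > h.py <<'E'
import numpy as np, cv2
from plant import get_state, read_camera
from scipy.spatial.transform import Rotation as R
def K(c):
    h=c["img"].shape[0]; f=h/2/np.tan(np.radians(c["fov_y"])/2)
    return np.array([[f,0,c["cx"]],[0,f,c["cy"]],[0,0,1.]])
def toolT():
    s=get_state(); T=np.eye(4); T[:3,:3]=R.from_quat(s["tcp_rot"]).as_matrix(); T[:3,3]=s["eef_pos"]; return T
def cam(n):
    T=toolT(); c=read_camera(n)
    if n=="wrist": c["T"]=T@np.array(c["T_tool_cam"])
    c["T"]=np.array(c["T"]); return c
def ray(c,uv):
    p=cv2.undistortPoints(np.array(uv,float).reshape(-1,1,2),K(c),np.array(c["distortion"],float)).reshape(-1,2)
    d=np.c_[p,np.ones(len(p))]@c["T"][:3,:3].T
    return c["T"][:3,3],d/np.linalg.norm(d,axis=1)[:,None]
def plane(c,uv,z):
    o,d=ray(c,uv); return o+d*((z-o[2])/d[:,2])[:,None]
def tri(obs): # [(cam,uv)...] -> point, residual
    A=np.zeros((3,3));b=np.zeros(3);L=[]
    for c,uv in obs:
        o,d=ray(c,[uv]);d=d[0];P=np.eye(3)-np.outer(d,d);A+=P;b+=P@o;L.append((P,o))
    x=np.linalg.solve(A,b);return x,[float(np.linalg.norm(P@(x-o))) for P,o in L]
def proj(c,X):
    Ti=np.linalg.inv(c["T"]);r=cv2.Rodrigues(Ti[:3,:3])[0]
    return cv2.projectPoints(np.array(X,float).reshape(-1,1,3),r,Ti[:3,3],K(c),np.array(c["distortion"],float))[0].reshape(-1,2)
def save(n,img): cv2.imwrite("pics/"+n,img[:,:,::-1])
E
python3 - <<'E'
from h import *
import pickle
cs={n:cam(n) for n in("scene","top","wrist")}
pickle.dump(cs,open("c0.pkl","wb"))
for n,c in cs.items(): print(n,c["fov_y"],c["T"].round(3).tolist(),c["distortion"])
print(get_state())
save("a.png",cv2.resize(np.vstack([cs["top"]["img"],cs["scene"]["img"]]),None,fx=.78,fy=.78,interpolation=cv2.INTER_AREA))
save("top.png",cv2.resize(cs["top"]["img"],(800,600))); save("scene.png",cv2.resize(cs["scene"]["img"],(800,600)))
E
```

```text
pics
scene 44.96352067485105 [[0.18, 0.745, -0.642, 1.334], [0.984, -0.136, 0.118, -0.059], [-0.0, -0.653, -0.757, 0.971], [0.0, 0.0, 0.0, 1.0]] [-0.18045418  0.          0.          0.          0.        ]
top 43.85634114361784 [[0.018, -0.988, 0.152, 0.338], [-1.0, -0.018, 0.003, 0.073], [-0.001, -0.152, -0.988, 1.583], [0.0, 0.0, 0.0, 1.0]] [-0.15930343  0.          0.          0.          0.        ]
wrist 68.98867908548138 [[0.434, -0.857, -0.279, 0.365], [-0.901, -0.413, -0.133, -0.575], [-0.001, 0.309, -0.951, 0.372], [0.0, 0.0, 0.0, 1.0]] [-0.02120269  0.          0.          0.          0.        ]
{'time': 0.15, 'qpos': array([-1.27302912e+00,  2.87003115e-01,  1.57786355e+00, -1.23046472e-05,
        1.27862509e+00, -1.49997841e-01]), 'dq': array([-0.0007528 , -0.00229838, -0.00281971, -0.00080196, -0.00073029,
       -0.0012273 ]), 'joint_efforts': array([ 1.22050649e-03, -4.06611300e+01, -2.93139982e+01, -1.26446507e-04,
        3.98513264e-03, -6.11547746e-08]), 'eef_pos': array([ 0.29211777, -0.60795465,  0.24122526]), 'tcp_rot': array([-0.59809498,  0.37702296, -0.37600047,  0.59896554]), 'contact_force': array([ 0.248185  , -0.281955  , -0.42193494]), 'wrist_torque': array([ 0.00090119, -0.03211686,  0.00751652]), 'opening': 0.9964471425952232}
```

View pics/top.png

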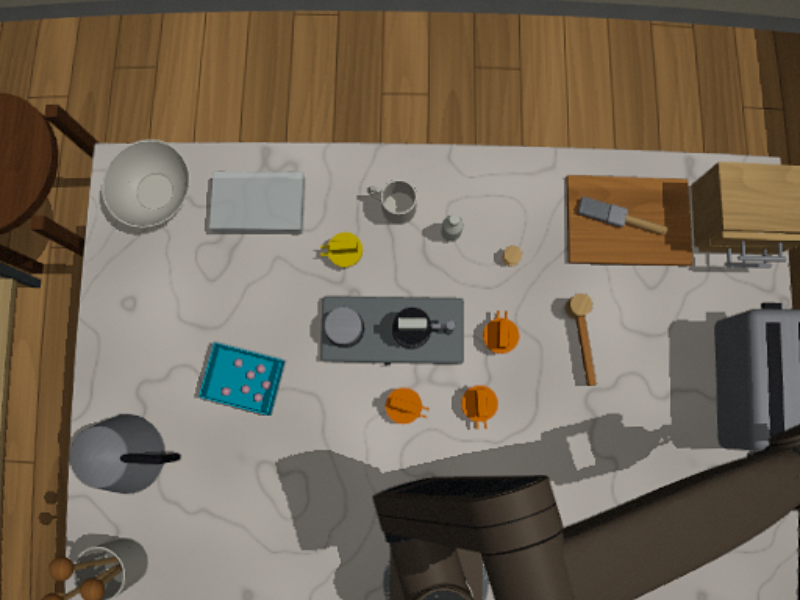

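View pics/scene.png

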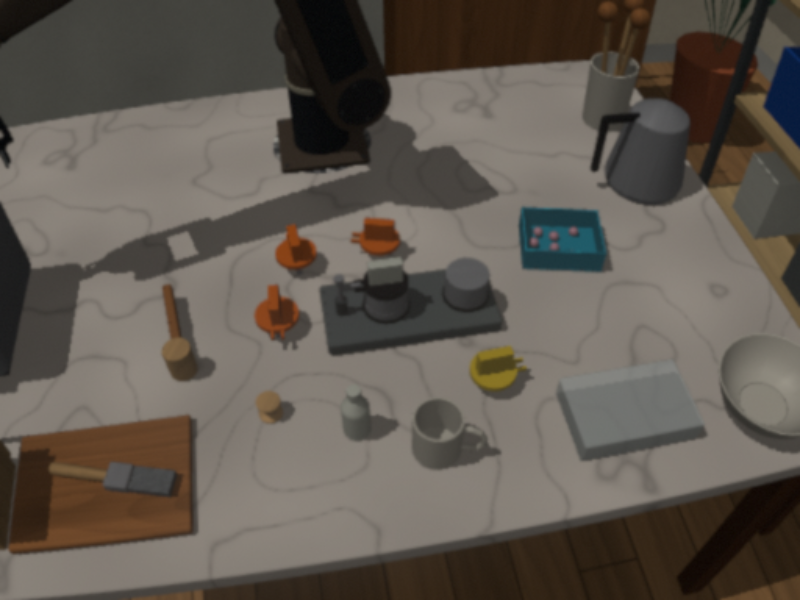

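Top picture (800×600): the mallet is the all-wood one, head (581,305), handle to (590,382). The metal hammer-like tool at (600,212) on the board is not it. The cap is black with a white bar at (411,325), pin (447,326). Look-alikes: orange (501,335), (404,405), (480,404) and yellow (344,250). The glue (452,227), mug (398,201), spool (511,256) and tray (241,378) are to be left alone. The scene picture agrees: mallet head (180,357), cap bar (385,275), pin (342,290).

Run:
```python
from h import *
import pickle
cs=pickle.load(open("c0.pkl","rb"));t,s=cs["top"],cs["scene"]
q=512/800
P=lambda u,v:(u*q,v*q)
for n,a,z in [("mallet head",(581,302),.06),("handle end",(590,383),.041),("bar",(411,323),.136),("pin",(448,326),.115),("barrel2",(343,326),.085),("glue",(452,217),.11),("mug",(398,198),.085),("spool",(511,254),.036),("tray",(241,378),.03)]:
    X=plane(t,[P(*a)],z)[0]; print(n,X.round(3),"in scene800",(proj(s,X)/q).round(0))
for n,a,b in [("mallet head top",(581,302),(179,350)),("bar top",(411,323),(384,269)),("pin",(448,326),(340,281)),("handle end",(590,383),(168,289))]:
    X,r=tri([(t,P(*a)),(s,P(*b))]); print(n,X.round(3),np.round(r,4))
a=t["img"][165:285,180:400]; b=s["img"][150:260,90:330]
save("b.png",np.vstack([cv2.resize(a,(792,432),interpolation=cv2.INTER_CUBIC)[:300],cv2.resize(b,(792,363),interpolation=cv2.INTER_CUBIC)[:300]]))
```

```text
mallet head [ 0.585 -0.294  0.06 ] in scene800 [[175. 350.]]
handle end [ 0.417 -0.316  0.041] in scene800 [[169. 284.]]
bar [0.525 0.061 0.136] in scene800 [[386. 261.]]
pin [ 0.523 -0.013  0.115] in scene800 [[341. 275.]]
barrel2 [0.522 0.198 0.085] in scene800 [[466. 271.]]
glue [ 0.748 -0.02   0.11 ] in scene800 [[356. 391.]]
mug [0.793 0.091 0.085] in scene800 [[439. 415.]]
spool [ 0.689 -0.151  0.036] in scene800 [[270. 400.]]
tray [0.415 0.414 0.03 ] in scene800 [[562. 236.]]
mallet head top [ 0.585 -0.292  0.059] [0.0028 0.0028]
bar top [0.526 0.059 0.12 ] [0.0018 0.0018]
pin [ 0.524 -0.015  0.103] [0.001 0.001]
handle end [ 0.418 -0.319  0.03 ] [0.0004 0.0004]
```

View pics/b.png

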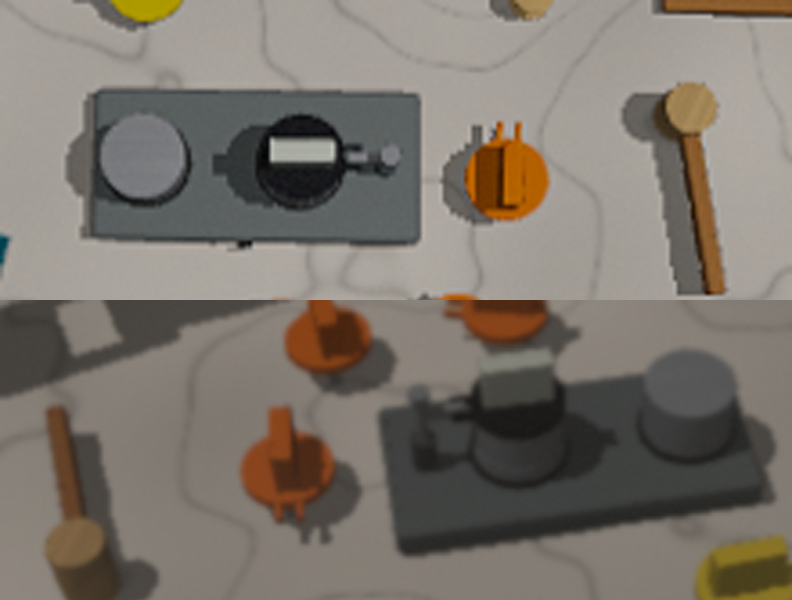

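```bash
cat >> h.py <<'E'
def plan(p,jaw):
    """tool down at TCP p, tool x along world azimuth jaw (mod pi); prints turn then shift (tool axes, mm, after turn)"""
    T=toolT(); out=[]
    for a in (jaw,jaw+np.pi):
        x=np.array([np.cos(a),np.sin(a),0]); y=np.array([0,0,-1.]); M=np.c_[x,y,np.cross(x,y)]
        rv=R.from_matrix(T[:3,:3].T@M).as_rotvec(); out.append((np.linalg.norm(rv),rv,M))
    n,rv,M=min(out,key=lambda o:o[0])
    print("turn",rv.round(4),"deg %.1f"%np.degrees(n),"shift mm",((M.T@(np.array(p)-T[:3,3]))*1e3).round(1))
    print("toolx",M[:,0].round(2),"toolz",M[:,2].round(2),"q",get_state()["qpos"].round(2))
def st():
    s=get_state(); print(round(s["time"],2),s["eef_pos"].round(4),s["contact_force"].round(1),round(s["opening"],3))
E
python3 -c "
from h import *
plan([.530,-.300,.15],np.pi/2+.13)"
```

```text
turn [ 0.      0.3178 -0.0019] deg 18.2 shift mm [-274.5   91.2  275.8]
toolx [ 0.13 -0.99  0.  ] toolz [0.99 0.13 0.  ] q [-1.27  0.29  1.58 -0.    1.28 -0.15]
```

Run:
```python
from h import *
import pickle
cs=pickle.load(open("c0.pkl","rb"));t,s=cs["top"],cs["scene"]
q=512/800
for X in([.292,-.608,.242],[.292,-.608,.35],[.41,-.45,.2]): print((proj(t,X)/q).round(),(proj(s,X)/q).round())
for z in (0,.1,.2,.3): print(z,plane(t,[(720*q,310*q),(718*q,445*q)],z).round(3).tolist())
print("scene corner",[plane(s,[(28*q,300*q),(5*q,365*q)],z).round(3).tolist() for z in(0,.1,.2)])
save("w.png",cs["wrist"]["img"])
```

```text
[[769. 445.]] [[-17. 177.]]
[[798. 447.]] [[-40. 127.]]
[[680. 383.]] [[ 66. 227.]]
0 [[0.582, -0.625, 0.0], [0.286, -0.61, 0.0]]
0.1 [[0.567, -0.581, 0.1], [0.29, -0.567, 0.1]]
0.2 [[0.551, -0.537, 0.2], [0.293, -0.524, 0.2]]
0.3 [[0.536, -0.493, 0.3], [0.296, -0.481, 0.3]]
scene corner [[[0.365, -0.602, 0.0], [0.516, -0.622, 0.0]], [[0.465, -0.546, 0.1], [0.6, -0.564, 0.1]], [[0.565, -0.49, 0.2], [0.685, -0.506, 0.2]]]
```

View pics/w.png

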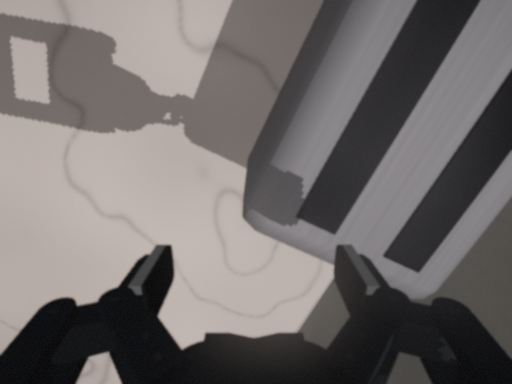

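The wrist view shows a toaster to the right (corner 250,215), so I'll move +y away from it first and turn after that.

```bash
python3 -m inch '[{"x":-36,"z":17},{"x":-36,"z":17},{"x":-36,"z":17},{"x":-36,"z":17},{"x":-36,"z":17}]' | tail -c 300; python3 -m inch '[{"ay":0.106,"hand":-1},{"ay":0.106},{"ay":0.106},{}]' | tail -c 300
python3 -c "
from h import *
plan([.530,-.300,.15],np.pi/2+.13);st()"
```

```text
turn [ 0.      0.3178 -0.0019] deg 18.2 shift mm [-274.5   91.2  275.8]
toolx [ 0.13 -0.99  0.  ] toolz [0.99 0.13 0.  ] q [-1.27  0.29  1.58 -0.    1.28 -0.15]
0.15 [ 0.2921 -0.608   0.2412] [ 0.2 -0.3 -0.4] 0.996validation failed for argument at $[0]...
validation failed for argument at $[0]...
```

```bash
python3 -m inch '[{"ax":0,"ay":0,"az":0,"x":-36,"y":0,"z":17,"hand":-1},{"ax":0,"ay":0,"az":0,"x":-36,"y":0,"z":17,"hand":-1},{"ax":0,"ay":0,"az":0,"x":-36,"y":0,"z":17,"hand":-1},{"ax":0,"ay":0,"az":0,"x":-36,"y":0,"z":17,"hand":-1},{"ax":0,"ay":0,"az":0,"x":-36,"y":0,"z":17,"hand":-1}]'; python3 -m inch '[{"ax":0,"ay":0.106,"az":0,"x":0,"y":0,"z":0,"hand":-1},{"ax":0,"ay":0.106,"az":0,"x":0,"y":0,"z":0,"hand":-1},{"ax":0,"ay":0.106,"az":0,"x":0,"y":0,"z":0,"hand":-1}]'
python3 -c "
from h import *
plan([.530,-.300,.15],np.pi/2+.13);st()"
```

```text
time: 0.57
eef_pos: [0.2906, -0.4074, 0.2416]
tcp_rot: [-0.598, 0.377, -0.376, 0.599]
contact_force: [0.4, 1.2, 1.0]
opening: 0.997
time: 0.82
eef_pos: [0.291, -0.4082, 0.2421]
tcp_rot: [0.53, -0.468, 0.468, -0.53]
contact_force: [0.5, -0.5, -0.4]
opening: 0.998
turn [ 0.0001 -0.0044 -0.    ] deg 0.3 shift mm [-76.3  92.1 251. ]
toolx [ 0.13 -0.99  0.  ] toolz [0.99 0.13 0.  ] q [-1.15 -0.1   2.   -0.    1.25  0.29]
0.82 [ 0.291  -0.4082  0.2421] [ 0.5 -0.5 -0.4] 0.998
```

```bash
python3 -m inch '[{"ax":0,"ay":0,"az":0,"x":-11,"y":13,"z":36,"hand":-1},{"ax":0,"ay":0,"az":0,"x":-11,"y":13,"z":36,"hand":-1},{"ax":0,"ay":0,"az":0,"x":-11,"y":13,"z":36,"hand":-1},{"ax":0,"ay":0,"az":0,"x":-11,"y":13,"z":36,"hand":-1}]' >/dev/null; python3 -m inch '[{"ax":0,"ay":0,"az":0,"x":-11,"y":13,"z":36,"hand":-1},{"ax":0,"ay":0,"az":0,"x":-11,"y":13,"z":36,"hand":-1},{"ax":0,"ay":0,"az":0,"x":-11,"y":13,"z":36,"hand":-1},{"ax":0,"ay":0,"az":0,"x":0,"y":0,"z":0,"hand":-1},{"ax":0,"ay":0,"az":0,"x":0,"y":0,"z":0,"hand":-1}]'
python3 -c "
from h import *
import pickle
c=cam('wrist');pickle.dump(c,open('w1.pkl','wb'));st()
save('w1.png',c['img'])
print(proj(c,[[.585,-.293,.06],[.53,-.3,.041],[.417,-.317,.041]]).round())
"
```

```text
time: 1.57
eef_pos: [0.5314, -0.2986, 0.1493]
tcp_rot: [0.532, -0.467, 0.464, -0.532]
contact_force: [0.6, 0.3, 0.8]
opening: 1.002
1.62 [ 0.5308 -0.2997  0.1504] [-0.   0.4  0.2] 0.999
[[254. 137.]
 [254. 197.]
 [256. 301.]]
```

View pics/w1.png

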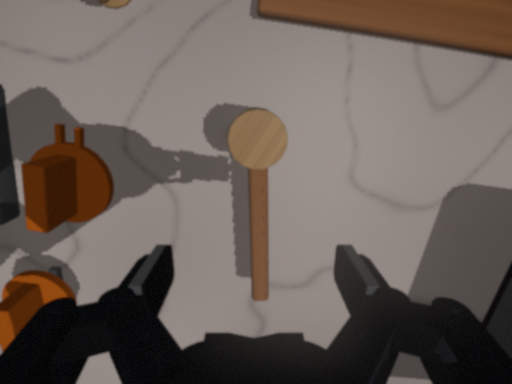

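Wrist picture: head centre (258,139), handle running straight down to (260,298), jaw centre about 254. That matches the prediction to about 3 mm, so I'll shift +3 mm in x and descend.

```bash
python3 -m inch '[{"ax":0,"ay":0,"az":0,"x":3,"y":35,"z":0,"hand":-1},{"ax":0,"ay":0,"az":0,"x":0,"y":35,"z":0,"hand":-1},{"ax":0,"ay":0,"az":0,"x":0,"y":35,"z":0,"hand":-1},{"ax":0,"ay":0,"az":0,"x":0,"y":23,"z":0,"hand":-1},{"ax":0,"ay":0,"az":0,"x":0,"y":0,"z":0,"hand":-1}]'; python3 -m inch '[{"ax":0,"ay":0,"az":0,"x":0,"y":0,"z":0,"hand":1},{"ax":0,"ay":0,"az":0,"x":0,"y":0,"z":0,"hand":1},{"ax":0,"ay":0,"az":0,"x":0,"y":0,"z":0,"hand":1},{"ax":0,"ay":0,"az":0,"x":0,"y":0,"z":0,"hand":1},{"ax":0,"ay":0,"az":0,"x":0,"y":0,"z":0,"hand":1}]' 110;  python3 -m inch '[{"ax":0,"ay":0,"az":0,"x":0,"y":0,"z":0,"hand":1},{"ax":0,"ay":0,"az":0,"x":0,"y":0,"z":0,"hand":1},{"ax":0,"ay":0,"az":0,"x":0,"y":0,"z":0,"hand":1},{"ax":0,"ay":0,"az":0,"x":0,"y":0,"z":0,"hand":1},{"ax":0,"ay":0,"az":0,"x":0,"y":0,"z":0,"hand":1}]'
```

```text
time: 2.03
eef_pos: [0.5266, -0.3018, 0.0182]
tcp_rot: [0.531, -0.471, 0.463, -0.531]
contact_force: [-0.7, 1.0, -0.5]
opening: 0.997
time: 2.45
eef_pos: [0.5322, -0.3043, 0.0254]
tcp_rot: [-0.531, 0.465, -0.468, 0.531]
contact_force: [1.3, 0.3, 0.3]
opening: 0.297
time: 2.87
eef_pos: [0.5319, -0.3036, 0.0251]
tcp_rot: [-0.531, 0.466, -0.467, 0.531]
contact_force: [-2.9, 2.4, 5.0]
opening: 0.191
```

```bash
python3 -m inch '[{"ax":0,"ay":0,"az":0,"x":0,"y":-15,"z":0,"hand":1},{"ax":0,"ay":0,"az":0,"x":0,"y":-30,"z":0,"hand":1},{"ax":0,"ay":0,"az":0,"x":0,"y":-35,"z":0,"hand":1},{"ax":0,"ay":0,"az":0,"x":0,"y":-35,"z":0,"hand":1},{"ax":0,"ay":0,"az":0,"x":0,"y":-25,"z":0,"hand":1}]'; python3 -m inch '[{"ax":0,"ay":0,"az":0,"x":0,"y":0,"z":0,"hand":1},{"ax":0,"ay":0,"az":0,"x":0,"y":0,"z":0,"hand":1},{"ax":0,"ay":0,"az":0,"x":0,"y":0,"z":0,"hand":1}]'
python3 - <<'E'
from h import *
import pickle
w=cam("wrist");t=cam("top");s=cam("scene");pickle.dump((w,t,s),open("c2.pkl","wb"));st()
q=512/800
save("d.png",np.vstack([np.hstack([cv2.resize(w["img"],(400,300)),cv2.resize(s["img"][120:270,60:260],(400,300))]),cv2.resize(t["img"][165:277,200:400],(800,448))[:300]]))
E
```

```text
time: 3.28
eef_pos: [0.5315, -0.3034, 0.1659]
tcp_rot: [0.532, -0.466, 0.467, -0.531]
contact_force: [0.9, -0.7, -2.6]
opening: 0.192
time: 3.53
eef_pos: [0.53, -0.3023, 0.1608]
tcp_rot: [0.532, -0.468, 0.465, -0.531]
contact_force: [-0.5, -0.1, -3.5]
opening: 0.192
3.68 [ 0.5298 -0.3022  0.1599] [-0.2  0.2 -3.7] 0.19
```

View pics/d.png

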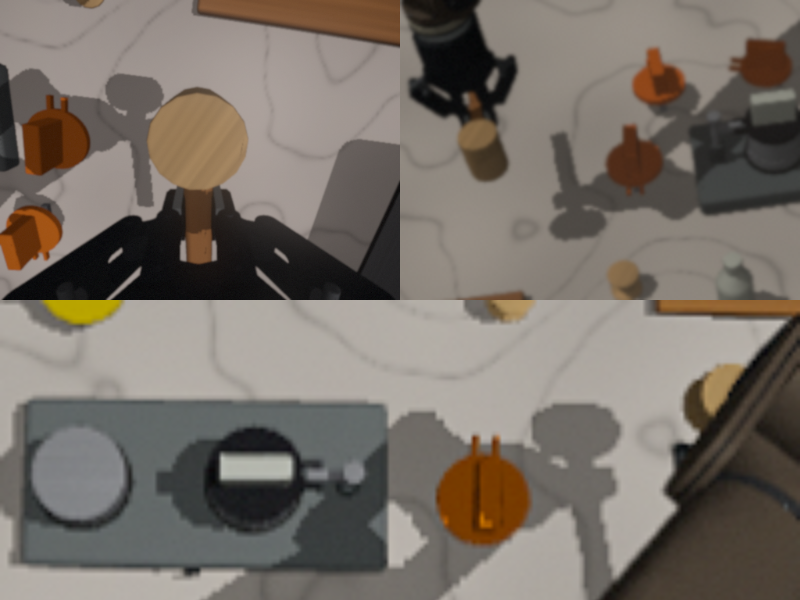

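The mallet is held level; its head in the wrist view is centred near (253,178) full-frame. I'll move part-way towards the pin and measure the pin and bar with the wrist camera.

```bash
python3 -m inch '[{"ax":0,"ay":0,"az":0,"x":-37,"y":-4,"z":-7,"hand":1},{"ax":0,"ay":0,"az":0,"x":-37,"y":-4,"z":-7,"hand":1},{"ax":0,"ay":0,"az":0,"x":-37,"y":-4,"z":-7,"hand":1},{"ax":0,"ay":0,"az":0,"x":-37,"y":-4,"z":-7,"hand":1},{"ax":0,"ay":0,"az":0,"x":-37,"y":-4,"z":-7,"hand":1}]' >/dev/null; python3 -m inch '[{"ax":0,"ay":0,"az":0,"x":0,"y":0,"z":0,"hand":1},{"ax":0,"ay":0,"az":0,"x":0,"y":0,"z":0,"hand":1},{"ax":0,"ay":0,"az":0,"x":0,"y":0,"z":0,"hand":1},{"ax":0,"ay":0,"az":0,"x":0,"y":0,"z":0,"hand":1}]'
python3 - <<'E'
from h import *
import pickle
w=cam("wrist");t=cam("top");pickle.dump((w,t),open("c3.pkl","wb"));st()
save("e.png",np.hstack([cv2.resize(w["img"],(512,384)),cv2.resize(t["img"][180:276,240:312],(288,384),interpolation=cv2.INTER_CUBIC)]))
E
```

```text
time: 4.43
eef_pos: [0.4726, -0.1251, 0.1827]
tcp_rot: [0.531, -0.467, 0.466, -0.531]
contact_force: [0.4, 0.0, -2.9]
opening: 0.191
4.53 [ 0.4728 -0.1254  0.1829] [ 0.3 -0.4 -3.7] 0.186
```

View pics/e.png

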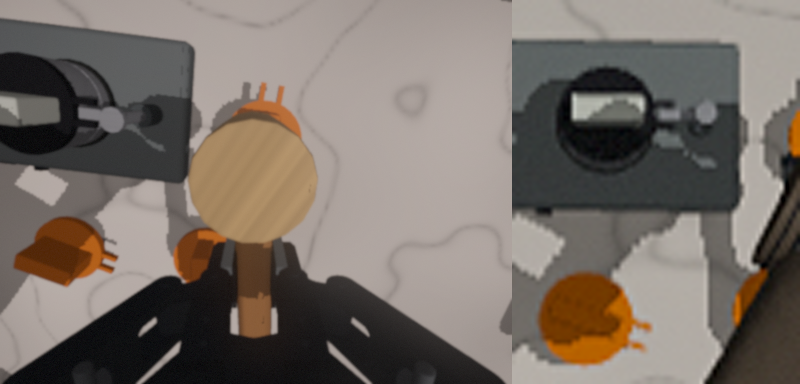

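Wrist picture: pin head at (111,119), mallet head top centred near (253,180). In the top view the pin is at about (288.5,208).

Run:
```python
from h import *
import pickle
w,t=pickle.load(open("c3.pkl","rb"))
X,r=tri([(w,(111,119)),(t,(288.5,208))]);print("pin",X.round(4),np.round(r,4)); print(plane(t,[(288.5,208)],.115),plane(w,[(111,119)],.115))
m=cv2.inRange(cv2.cvtColor(w["img"],cv2.COLOR_RGB2HSV),(10,70,120),(25,165,255));
n,l,s,c=cv2.connectedComponentsWithStats(m);i=1+np.argmax(s[1:,4]);m=(l==i).astype(np.uint8)
cs=max(cv2.findContours(m,0,1)[0],key=cv2.contourArea);print(s[i],cv2.minEnclosingCircle(cs))
T=toolT();Mi=np.linalg.inv(T)
for z in(.18+.03,.182+.035,.182+.04):
  u=[(253,180)]; P=plane(w,u,z)[0]; print(z,P.round(4),"tool",(Mi[:3,:3]@(P-T[:3,3])).round(4))
```

```text
pin [ 0.5268 -0.0182  0.1113] [0.0019 0.0019]
[[ 0.52465749 -0.01872236  0.115     ]] [[ 0.52896072 -0.01913183  0.115     ]]
[  188    82   129   165 12955] ((260.248046875, 164.19061279296875), 82.27630615234375)
0.21 [ 0.5244 -0.1193  0.21  ] tool [ 0.0005 -0.0271  0.052 ]
0.217 [ 0.5263 -0.119   0.217 ] tool [ 0.0006 -0.0341  0.0539]
0.222 [ 0.5277 -0.1189  0.222 ] tool [ 0.0006 -0.0391  0.0553]
```

```bash
python3 -m inch '[{"ax":0,"ay":0,"az":0,"x":-34,"y":0,"z":5,"hand":1},{"ax":0,"ay":0,"az":0,"x":-34,"y":0,"z":5,"hand":1},{"ax":0,"ay":0,"az":0,"x":-32,"y":0,"z":4,"hand":1},{"ax":0,"ay":0,"az":0,"x":0,"y":0,"z":0,"hand":1},{"ax":0,"ay":0,"az":0,"x":0,"y":0,"z":0,"hand":1}]'; python3 -m inch '[{"ax":0,"ay":0,"az":0,"x":0,"y":12,"z":0,"hand":1},{"ax":0,"ay":0,"az":0,"x":0,"y":12,"z":0,"hand":1},{"ax":0,"ay":0,"az":0,"x":0,"y":10,"z":0,"hand":1},{"ax":0,"ay":0,"az":0,"x":0,"y":0,"z":0,"hand":1},{"ax":0,"ay":0,"az":0,"x":0,"y":0,"z":0,"hand":1}]' 120
python3 - <<'E'
from h import *
import pickle
w=cam("wrist");t=cam("top");s=cam("scene");pickle.dump((w,t,s),open("c4.pkl","wb"));st()
save("f.png",np.hstack([cv2.resize(w["img"],(400,300)),cv2.resize(s["img"][150:240,160:280],(400,300),interpolation=cv2.INTER_CUBIC)]))
E
```

```text
time: 4.95
eef_pos: [0.4737, -0.0228, 0.183]
tcp_rot: [0.532, -0.466, 0.466, -0.532]
contact_force: [0.2, 0.3, -3.5]
opening: 0.187
time: 5.37
eef_pos: [0.4729, -0.0242, 0.148]
tcp_rot: [0.531, -0.468, 0.466, -0.531]
contact_force: [-0.1, -0.4, -3.1]
opening: 0.184
5.52 [ 0.4741 -0.024   0.1499] [-0.2 -1.1 -3.4] 0.193
```

View pics/f.png

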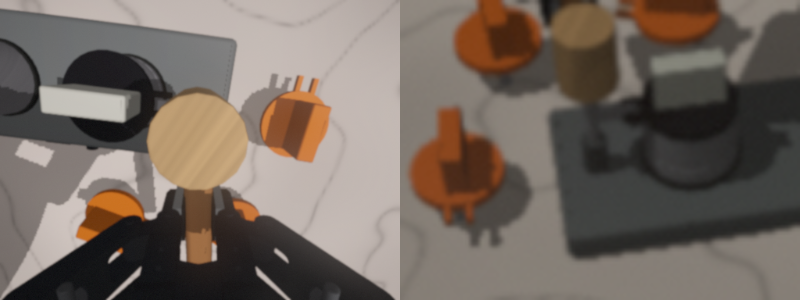

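The scene crop shows the mallet head directly above the pin, at crop (585,55) over (597,130), and clear of the cap. Pressing down in small steps.

```bash
for i in 1 2 3; do python3 -m inch '[{"ax":0,"ay":0,"az":0,"x":0,"y":4,"z":0,"hand":1},{"ax":0,"ay":0,"az":0,"x":0,"y":4,"z":0,"hand":1},{"ax":0,"ay":0,"az":0,"x":0,"y":0,"z":0,"hand":1}]' | egrep 'eef|contact|rot'; done
```

```text
eef_pos: [0.4731, -0.0233, 0.1406]
tcp_rot: [0.532, -0.467, 0.466, -0.531]
contact_force: [-1.4, -0.6, -3.1]
eef_pos: [0.474, -0.0235, 0.1335]
tcp_rot: [-0.531, 0.466, -0.467, 0.532]
contact_force: [-0.6, 0.1, -0.2]
eef_pos: [0.4743, -0.0236, 0.1253]
tcp_rot: [-0.531, 0.466, -0.467, 0.532]
contact_force: [0.8, 1.0, 1.6]
```

```bash
for i in 1 2 3; do python3 -m inch '[{"ax":0,"ay":0,"az":0,"x":0,"y":2,"z":0,"hand":1},{"ax":0,"ay":0,"az":0,"x":0,"y":0,"z":0,"hand":1},{"ax":0,"ay":0,"az":0,"x":0,"y":0,"z":0,"hand":1}]' | egrep 'eef|contact'; done
```

```text
eef_pos: [0.4743, -0.0236, 0.1237]
contact_force: [0.8, 0.5, 2.8]
eef_pos: [0.4743, -0.0237, 0.1234]
contact_force: [-5.1, 0.8, 11.5]
eef_pos: [0.4744, -0.0238, 0.123]
contact_force: [-11.5, 1.3, 21.3]
```

The force rose sharply at TCP z 0.1233, which is the end stop (expected 0.124). Lifting and taking the mallet back to its original spot.

```bash
python3 -m inch '[{"ax":0,"ay":0,"az":0,"x":0,"y":-10,"z":0,"hand":1},{"ax":0,"ay":0,"az":0,"x":0,"y":-25,"z":0,"hand":1},{"ax":0,"ay":0,"az":0,"x":0,"y":-30,"z":0,"hand":1},{"ax":0,"ay":0,"az":0,"x":0,"y":0,"z":0,"hand":1}]' | egrep 'eef|contact'
python3 - <<'E'
from h import *
import pickle
w=cam("wrist");s=cam("scene");pickle.dump((w,s),open("c5.pkl","wb"))
plan([.532,-.303,.184],np.pi/2+.13)
E
python3 -m inch '[{"ax":0,"ay":0,"az":0,"x":32,"y":0,"z":4,"hand":1},{"ax":0,"ay":0,"az":0,"x":35,"y":0,"z":4,"hand":1},{"ax":0,"ay":0,"az":0,"x":35,"y":0,"z":4,"hand":1},{"ax":0,"ay":0,"az":0,"x":35,"y":0,"z":4,"hand":1}]' | egrep 'eef|contact'
python3 - <<'E'
from h import *
plan([.532,-.303,.184],np.pi/2+.13)
E
```

```text
eef_pos: [0.4758, -0.0241, 0.1886]
contact_force: [2.9, -0.3, -2.2]
turn [ 0.0002 -0.0002  0.0002] deg 0.0 shift mm [ 2.848e+02 -1.000e-01  2.200e+01]
toolx [ 0.13 -0.99  0.  ] toolz [0.99 0.13 0.  ] q [-0.26 -0.11  2.11 -0.    1.14  1.18]
eef_pos: [0.5054, -0.1576, 0.1806]
contact_force: [0.1, 0.2, -2.8]
turn [ 0.0052  0.0005 -0.0036] deg 0.4 shift mm [147.6  -3.4   7.5]
toolx [ 0.13 -0.99  0.  ] toolz [0.99 0.13 0.  ] q [-0.49  0.03  1.98 -0.    1.13  0.95]
```

```bash
python3 -m inch '[{"ax":0,"ay":0,"az":0,"x":37,"y":0,"z":2,"hand":1},{"ax":0,"ay":0,"az":0,"x":37,"y":0,"z":2,"hand":1},{"ax":0,"ay":0,"az":0,"x":37,"y":0,"z":2,"hand":1},{"ax":0,"ay":0,"az":0,"x":37,"y":0,"z":1,"hand":1},{"ax":0,"ay":0,"az":0,"x":0,"y":0,"z":0,"hand":1}]' | egrep 'eef|contact'
python3 -m inch '[{"ax":0,"ay":0,"az":0,"x":0,"y":35,"z":0,"hand":1},{"ax":0,"ay":0,"az":0,"x":0,"y":35,"z":0,"hand":1},{"ax":0,"ay":0,"az":0,"x":0,"y":35,"z":0,"hand":1},{"ax":0,"ay":0,"az":0,"x":0,"y":30,"z":0,"hand":1},{"ax":0,"ay":0,"az":0,"x":0,"y":10,"z":0,"hand":1}]' | egrep 'eef|contact'
python3 -m inch '[{"ax":0,"ay":0,"az":0,"x":0,"y":0,"z":0,"hand":1},{"ax":0,"ay":0,"az":0,"x":0,"y":0,"z":0,"hand":1},{"ax":0,"ay":0,"az":0,"x":0,"y":0,"z":0,"hand":1}]' | egrep 'eef|contact'
python3 - <<'E'
from h import *
import pickle
for f,i in(("c4.pkl",0),("c5.pkl",0)):
    im=pickle.load(open(f,"rb"))[i]["img"]; print(np.abs(im.astype(int)).mean())
a=pickle.load(open("c4.pkl","rb"))[0]["img"];b=pickle.load(open("c5.pkl","rb"))[0]["img"];d=cam("wrist")["img"]
save("g.png",np.hstack([cv2.resize(x[60:270,130:380],(266,224)) for x in (a,b,d)]))
E
```

```text
eef_pos: [0.5321, -0.3087, 0.1806]
contact_force: [-1.1, -0.3, -2.5]
eef_pos: [0.5276, -0.2987, 0.0301]
contact_force: [-2.1, 1.2, -4.0]
eef_pos: [0.5345, -0.304, 0.0412]
contact_force: [1.2, 0.4, -2.1]
124.26411437988281
121.85359022352431
```

View pics/g.png

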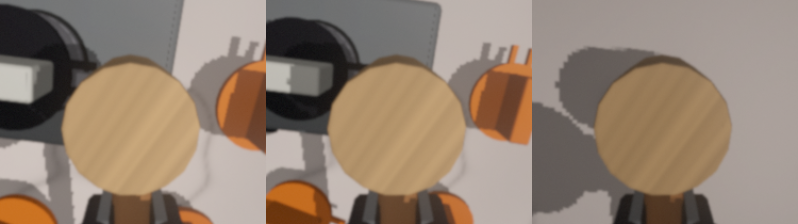

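The mallet hasn't slipped in the grip: its head looks the same in all three crops. Lowering the last 16 mm.

```bash
python3 -m inch '[{"ax":0,"ay":0,"az":0,"x":0,"y":6,"z":0,"hand":1},{"ax":0,"ay":0,"az":0,"x":0,"y":5,"z":0,"hand":1},{"ax":0,"ay":0,"az":0,"x":0,"y":3,"z":0,"hand":1},{"ax":0,"ay":0,"az":0,"x":0,"y":0,"z":0,"hand":1},{"ax":0,"ay":0,"az":0,"x":0,"y":0,"z":0,"hand":1}]' | egrep 'eef|contact'
for i in 1 2; do python3 -m inch '[{"ax":0,"ay":0,"az":0,"x":0,"y":1,"z":0,"hand":1},{"ax":0,"ay":0,"az":0,"x":0,"y":0,"z":0,"hand":1},{"ax":0,"ay":0,"az":0,"x":0,"y":0,"z":0,"hand":1}]' | egrep 'eef|contact';done
```

```text
eef_pos: [0.5333, -0.3032, 0.0254]
contact_force: [0.3, -0.0, -3.7]
eef_pos: [0.5334, -0.3033, 0.0253]
contact_force: [-2.6, 1.9, 4.0]
eef_pos: [0.5333, -0.3033, 0.0252]
contact_force: [-5.7, 2.6, 9.7]
```

```bash
python3 -m inch '[{"ax":0,"ay":0,"az":0,"x":0,"y":-1,"z":0,"hand":0.7},{"ax":0,"ay":0,"az":0,"x":0,"y":0,"z":0,"hand":0.3},{"ax":0,"ay":0,"az":0,"x":0,"y":0,"z":0,"hand":-1},{"ax":0,"ay":0,"az":0,"x":0,"y":0,"z":0,"hand":-1},{"ax":0,"ay":0,"az":0,"x":0,"y":0,"z":0,"hand":-1}]' | egrep 'eef|contact|open'
python3 -m inch '[{"ax":0,"ay":0,"az":0,"x":0,"y":0,"z":0,"hand":-1},{"ax":0,"ay":0,"az":0,"x":0,"y":0,"z":0,"hand":-1},{"ax":0,"ay":0,"az":0,"x":0,"y":0,"z":0,"hand":-1},{"ax":0,"ay":0,"az":0,"x":0,"y":0,"z":0,"hand":-1}]' | egrep 'eef|contact|open'
python3 -m inch '[{"ax":0,"ay":0,"az":0,"x":0,"y":-10,"z":0,"hand":-1},{"ax":0,"ay":0,"az":0,"x":0,"y":-30,"z":0,"hand":-1},{"ax":0,"ay":0,"az":0,"x":0,"y":-40,"z":0,"hand":-1},{"ax":0,"ay":0,"az":0,"x":0,"y":-40,"z":0,"hand":-1},{"ax":0,"ay":0,"az":0,"x":0,"y":-40,"z":0,"hand":-1}]' | egrep 'eef|contact|open'
python3 -m inch '[{"ax":0,"ay":-0.12,"az":0,"x":0,"y":-30,"z":0,"hand":-1},{"ax":0,"ay":-0.12,"az":0,"x":0,"y":-30,"z":0,"hand":-1},{"ax":0,"ay":-0.12,"az":0,"x":0,"y":0,"z":0,"hand":-1},{"ax":0,"ay":-0.12,"az":0,"x":0,"y":0,"z":0,"hand":-1},{"ax":0,"ay":-0.12,"az":0,"x":0,"y":0,"z":0,"hand":-1}]' | egrep 'eef|contact|open'
python3 -m inch '[{"ax":0,"ay":-0.12,"az":0,"x":0,"y":0,"z":0,"hand":-1},{"ax":0,"ay":-0.12,"az":0,"x":0,"y":0,"z":0,"hand":-1},{"ax":0,"ay":-0.12,"az":0,"x":0,"y":0,"z":0,"hand":-1},{"ax":0,"ay":-0.12,"az":0,"x":0,"y":0,"z":0,"hand":-1},{"ax":0,"ay":-0.12,"az":0,"x":0,"y":0,"z":0,"hand":-1}]' | egrep 'eef|contact|open'
python3 -m inch '[{"ax":0,"ay":-0.12,"az":0,"x":0,"y":0,"z":0,"hand":-1},{"ax":0,"ay":-0.12,"az":0,"x":0,"y":0,"z":0,"hand":-1},{"ax":0,"ay":0,"az":0,"x":0,"y":0,"z":0,"hand":-1}]'
python3 - <<'E'
from h import *
plan([.526,-.02,.25],0)
E
```

```text
eef_pos: [0.5335, -0.3033, 0.0242]
contact_force: [0.2, -0.1, 0.6]
opening: 0.746
eef_pos: [0.5333, -0.3031, 0.0242]
contact_force: [-0.6, 0.0, -0.4]
opening: 1.003
eef_pos: [0.533, -0.3028, 0.1866]
contact_force: [-0.3, 0.5, 0.3]
opening: 1.002
eef_pos: [0.5335, -0.3033, 0.2465]
contact_force: [0.5, -0.4, 0.6]
opening: 1.002
eef_pos: [0.5332, -0.303, 0.2452]
contact_force: [0.4, 0.3, -0.4]
opening: 1.0
time: 12.08
eef_pos: [0.5332, -0.303, 0.2451]
tcp_rot: [0.707, 0.001, -0.0, -0.707]
contact_force: [0.3, 1.1, 0.3]
opening: 1.002
turn [0.0005 0.0011 0.0006] deg 0.1 shift mm [ -7.2  -4.9 283. ]
toolx [1. 0. 0.] toolz [-0.  1.  0.] q [-0.68  0.15  1.73 -0.    1.26 -0.68]
```

```bash
python3 -m inch '[{"ax":0,"ay":0,"az":0,"x":-1,"y":0,"z":40,"hand":-1},{"ax":0,"ay":0,"az":0,"x":-1,"y":0,"z":40,"hand":-1},{"ax":0,"ay":0,"az":0,"x":-1,"y":0,"z":40,"hand":-1},{"ax":0,"ay":0,"az":0,"x":-2,"y":0,"z":40,"hand":-1}]' >/dev/null
python3 -m inch '[{"ax":0,"ay":0,"az":0,"x":-2,"y":0,"z":40,"hand":-1},{"ax":0,"ay":0,"az":0,"x":0,"y":0,"z":40,"hand":-1},{"ax":0,"ay":0,"az":0,"x":0,"y":0,"z":40,"hand":-1},{"ax":0,"ay":0,"az":0,"x":0,"y":0,"z":0,"hand":-1},{"ax":0,"ay":0,"az":0,"x":0,"y":0,"z":0,"hand":-1}]' | egrep 'eef|contact|open'
python3 - <<'E'
from h import *
import pickle
w=cam("wrist");t=cam("top");s=cam("scene");pickle.dump((w,t,s),open("c6.pkl","wb"));st()
save("i.png",np.hstack([cv2.resize(w["img"],(512,384)),cv2.resize(s["img"][150:240,200:267],(286,384),interpolation=cv2.INTER_CUBIC)]))
for c in(w,):
    h=cv2.cvtColor(c["img"],cv2.COLOR_RGB2HSV)
    print(proj(c,[[.526,.06,.136],[.526,-.018,.099]]).round())
E
```

```text
eef_pos: [0.5264, -0.0212, 0.245]
contact_force: [0.3, -0.7, 0.8]
opening: 1.0
12.98 [ 0.5267 -0.024   0.2447] [-0.2 -0.1  0.2] 0.996
[[251.  98.]
 [251. 178.]]
```

View pics/i.png

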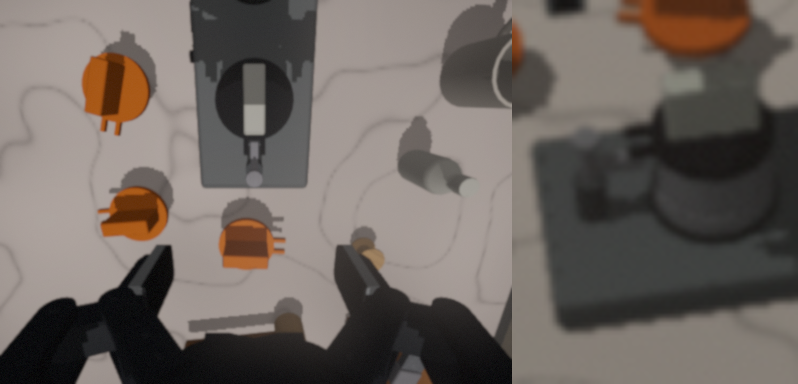

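Wrist picture: bar spans (243–266, 64–136), flange disc is centred near (254.5,98), and the pin head is at (254,179), now lower next to the tabs. Checking these numerically.

Run:
```python
from h import *
import pickle
w,t,s=pickle.load(open("c6.pkl","rb"))
print("pin",*[x for x in tri([(w,(254,179)),(s,(217.1,181.6))])],plane(w,[(254,179)],.099))
im=w["img"]; h=cv2.cvtColor(im,cv2.COLOR_RGB2HSV); g=im.min(2)
m=np.zeros(g.shape,np.uint8); m[50:150,225:285]=(g[50:150,225:285]>70)
n,l,st_,c=cv2.connectedComponentsWithStats(m); i=l[115,254]; 
for v in (60,70,80,90):
    m[:]=0; m[50:150,225:285]=(g[50:150,225:285]>v); n,l,a,c=cv2.connectedComponentsWithStats(m); i=l[115,254]
    r=cv2.minAreaRect(np.argwhere(l==i)[:,::-1].astype(np.float32)); print(v,a[i],r)
print(g[55:145:4,254])
for uv in ((254.5,98),(254.5,96)): print(plane(w,[uv],.136).round(4),plane(w,[uv],.094).round(4))
# bar ends in scene?
t0=pickle.load(open("c0.pkl","rb"))
T=t0["top"];S=t0["scene"]
def bar(c,x0,x1,y0,y1,v):
    g=c["img"].min(2)[y0:y1,x0:x1]; n,l,a,cc=cv2.connectedComponentsWithStats((g>v).astype(np.uint8)); i=1+np.argmax(a[1:,4]); return a[i],cc[i]+[x0,y0]
print(bar(T,248,280,195,220,130)) ; print(plane(T,[bar(T,248,280,195,220,130)[1]],.136))
```

```text
pin [ 0.52876862 -0.01789248  0.10258526] [3.071721062188655e-06, 3.071721062149387e-06] [[ 0.52878289 -0.01887721  0.099     ]]
60 [ 243   64   23   72 1608] ((254.0, 99.5), (71.0, 22.0), 90.0)
70 [ 243   64   23   72 1573] ((254.0, 99.5), (71.0, 22.0), 90.0)
80 [ 243   65   23   71 1495] ((254.0, 100.0), (70.0, 22.0), 90.0)
90 [ 244   65   21   70 1338] ((254.0, 99.5), (69.0, 20.0), 90.0)
[ 50  24  57  94  95  94  94  95  95  95  96  94 102 155 155 156 157 156
 156 153  85  45 114]
[[0.5289 0.0598 0.136 ]] [[0.5291 0.0602 0.094 ]]
[[0.5289 0.0614 0.136 ]] [[0.5291 0.0621 0.094 ]]
(array([  7,   9,  18,   6, 107], dtype=int32), array([263.42056075, 206.47663551]))
[[0.52532597 0.05938358 0.136     ]]
```

```bash
python3 -m inch '[{"ax":0,"ay":0,"az":0,"x":1.5,"y":10,"z":28,"hand":-1},{"ax":0,"ay":0,"az":0,"x":0,"y":10,"z":28,"hand":-1},{"ax":0,"ay":0,"az":0,"x":0,"y":10,"z":28,"hand":-1},{"ax":0,"ay":0,"az":0,"x":0,"y":0,"z":0,"hand":-1},{"ax":0,"ay":0,"az":0,"x":0,"y":0,"z":0,"hand":-1}]' | egrep 'eef|contact'
python3 -m inch '[{"ax":0,"ay":0,"az":0,"x":0,"y":0,"z":0,"hand":-1},{"ax":0,"ay":0,"az":0,"x":0,"y":0,"z":0,"hand":-1}]' | egrep 'eef'
python3 - <<'E'
from h import *
import pickle
plan([.5283,.060,.112],0)
w=cam("wrist");pickle.dump(w,open("c7.pkl","wb"))
print(proj(w,[.5285,.06,.136]).round(1))
E
```

```text
eef_pos: [0.5279, 0.0604, 0.2135]
contact_force: [-0.5, -0.2, -0.1]
eef_pos: [0.5288, 0.0593, 0.215]
turn [ 0.0005 -0.0034  0.0012] deg 0.2 shift mm [ -0.5 103.    0.7]
toolx [1. 0. 0.] toolz [-0.  1.  0.] q [-0.08 -0.01  1.95 -0.    1.19 -0.08]
[[250.9 203.2]]
```

```bash
python3 -m inch '[{"ax":0,"ay":0,"az":0,"x":0,"y":35,"z":0.5,"hand":-1},{"ax":0,"ay":0,"az":0,"x":0,"y":35,"z":0,"hand":-1},{"ax":0,"ay":0,"az":0,"x":0,"y":20,"z":0,"hand":-1},{"ax":0,"ay":0,"az":0,"x":0,"y":12,"z":0,"hand":-1},{"ax":0,"ay":0,"az":0,"x":0,"y":0,"z":0,"hand":-1}]' | egrep 'eef|contact'
python3 -m inch '[{"ax":0,"ay":0,"az":0,"x":0,"y":0,"z":0,"hand":-1},{"ax":0,"ay":0,"az":0,"x":0,"y":0,"z":0,"hand":-1},{"ax":0,"ay":0,"az":0,"x":0,"y":0,"z":0,"hand":-1},{"ax":0,"ay":0,"az":0,"x":0,"y":0,"z":0,"hand":-1}]' | egrep 'eef|contact'
for i in 1 2 3; do python3 -m inch '[{"ax":0,"ay":0,"az":0,"x":0,"y":0,"z":0,"hand":1},{"ax":0,"ay":0,"az":0,"x":0,"y":0,"z":0,"hand":1},{"ax":0,"ay":0,"az":0,"x":0,"y":0,"z":0,"hand":1},{"ax":0,"ay":0,"az":0,"x":0,"y":0,"z":0,"hand":1}]' 40 | egrep 'eef|contact|open'; done
```

```text
eef_pos: [0.5264, 0.0607, 0.1096]
contact_force: [-0.3, 0.4, 0.2]
eef_pos: [0.5294, 0.0613, 0.1142]
contact_force: [0.2, -0.3, 0.3]
eef_pos: [0.5281, 0.0614, 0.1125]
contact_force: [-1.0, 0.2, 0.8]
opening: 0.452
eef_pos: [0.5279, 0.0614, 0.1124]
contact_force: [-2.1, 0.3, 2.9]
opening: 0.205
eef_pos: [0.5279, 0.0614, 0.1124]
contact_force: [-2.8, 0.8, 3.8]
opening: 0.207
```

Bar gripped (opening matches 18 mm). Trying one direction gently.

```bash
cat > q.py <<'E'
from h import *
s=get_state(); x=R.from_quat(s["tcp_rot"]).as_matrix()[:,0]
print("az deg %.2f"%np.degrees(np.arctan2(x[1],x[0])),"F",s["contact_force"].round(1),"M",s["wrist_torque"].round(2),s["eef_pos"].round(4),round(s["opening"],3),round(s["time"],2))
E
python3 q.py
for i in 1 2 3 4; do python3 -m inch '[{"ax":0,"ay":0.02,"az":0,"x":0,"y":0,"z":0,"hand":1},{"ax":0,"ay":0.02,"az":0,"x":0,"y":0,"z":0,"hand":1},{"ax":0,"ay":0,"az":0,"x":0,"y":0,"z":0,"hand":1}]' >/dev/null; python3 q.py; done
```

```text
az deg -0.05 F [-2.8  0.8  3.8] M [-0.01  0.5   0.  ] [0.5279 0.0614 0.1124] 0.207 15.37
az deg -2.40 F [-3.4  2.6  3.5] M [0.29 0.6  0.02] [0.5279 0.0618 0.1124] 0.205 15.62
az deg -4.69 F [-4.9  3.3  5.5] M [0.53 0.91 0.18] [0.5274 0.062  0.1125] 0.204 15.87
az deg -6.82 F [-4.8  3.5  6.6] M [0.56 0.95 0.64] [0.5272 0.062  0.1124] 0.205 16.12
az deg -8.91 F [-6.6  3.4  6.5] M [0.58 0.99 1.34] [0.5272 0.0619 0.1125] 0.209 16.37
```

Torque climbs past about 5°, so that is the hard stop. Turning the other way.

```bash
python3 -m inch '[{"ax":0,"ay":-0.05,"az":0,"x":0,"y":0,"z":0,"hand":1},{"ax":0,"ay":-0.05,"az":0,"x":0,"y":0,"z":0,"hand":1},{"ax":0,"ay":-0.05,"az":0,"x":0,"y":0,"z":0,"hand":1},{"ax":0,"ay":0,"az":0,"x":0,"y":0,"z":0,"hand":1}]' >/dev/null; python3 q.py
for i in 1 2 3 4 ; do python3 -m inch '[{"ax":0,"ay":-0.025,"az":0,"x":0,"y":0,"z":0,"hand":1},{"ax":0,"ay":-0.025,"az":0,"x":0,"y":0,"z":0,"hand":1},{"ax":0,"ay":0,"az":0,"x":0,"y":0,"z":0,"hand":1}]' >/dev/null; python3 q.py; done
```

```text
az deg -0.64 F [-3.6 -0.   4.1] M [ 0.06  0.63 -0.04] [0.5279 0.061  0.1124] 0.207 16.7
az deg 2.23 F [-4.5 -1.2  5.3] M [-0.22  0.78 -0.07] [0.5278 0.0609 0.1124] 0.208 16.95
az deg 5.10 F [-5.8 -1.5  5. ] M [-0.23  0.82 -0.06] [0.5277 0.0608 0.1124] 0.205 17.2
az deg 7.96 F [-5.9 -1.   5.6] M [-0.23  0.94 -0.09] [0.5276 0.0608 0.1124] 0.201 17.45
az deg 10.82 F [-5.6 -2.1  6.3] M [-0.27  1.   -0.07] [0.5275 0.0607 0.1124] 0.203 17.7
```

```bash
for i in 1 2 3 4; do python3 -m inch '[{"ax":0,"ay":-0.05,"az":0,"x":-0.2,"y":-0.1,"z":0,"hand":1},{"ax":0,"ay":-0.05,"az":0,"x":0,"y":0,"z":0,"hand":1},{"ax":0,"ay":-0.05,"az":0,"x":0,"y":0,"z":0,"hand":1},{"ax":0,"ay":0,"az":0,"x":0,"y":0,"z":0,"hand":1}]' >/dev/null; python3 q.py; done
```

```text
az deg 19.47 F [-5.4 -1.7  5.4] M [-0.19  0.92 -0.03] [0.5273 0.0608 0.1124] 0.204 18.03
az deg 28.07 F [-6.  -1.6  5.4] M [-0.22  0.89 -0.03] [0.5271 0.0607 0.1124] 0.2 18.37
az deg 36.67 F [-5.3 -0.8  4.5] M [-0.24  0.89 -0.06] [0.5268 0.0606 0.1124] 0.207 18.7
az deg 45.26 F [-5.3 -1.2  4.9] M [-0.26  0.85 -0.05] [0.5266 0.0605 0.1125] 0.202 19.03
```

```bash
for i in 1 2 3 4; do python3 -m inch '[{"ax":0,"ay":-0.03,"az":0,"x":0,"y":0,"z":0,"hand":1},{"ax":0,"ay":-0.03,"az":0,"x":0,"y":0,"z":0,"hand":1},{"ax":0,"ay":0,"az":0,"x":0,"y":0,"z":0,"hand":1}]' >/dev/null; python3 q.py; done
```

```text
az deg 48.66 F [-5.6 -2.   5.1] M [-0.36  0.92 -0.03] [0.5266 0.0603 0.1125] 0.201 19.28
az deg 52.10 F [-5.6 -2.5  3.4] M [-0.35  0.98 -0.06] [0.5265 0.0603 0.1125] 0.206 19.53
az deg 55.53 F [-7.  -2.2  4.6] M [-0.4   1.02 -0.17] [0.5264 0.0602 0.1125] 0.208 19.78
az deg 58.97 F [-6.1 -3.3  4.7] M [-0.42  1.04 -0.1 ] [0.5264 0.0601 0.1125] 0.203 20.03
```

```bash
for i in 1 2 3; do python3 -m inch '[{"ax":0,"ay":-0.02,"az":0,"x":0,"y":0,"z":0,"hand":1},{"ax":0,"ay":0,"az":0,"x":0,"y":0,"z":0,"hand":1},{"ax":0,"ay":0,"az":0,"x":0,"y":0,"z":0,"hand":1}]' >/dev/null; python3 q.py; done
```

```text
az deg 60.07 F [-7.2 -4.   6. ] M [-0.57  1.12 -0.05] [0.5264 0.0601 0.1125] 0.205 20.28
az deg 61.20 F [-6.7 -4.   6.6] M [-0.68  1.13 -0.17] [0.5263 0.0599 0.1125] 0.204 20.53
az deg 62.21 F [-7.4 -4.5  6.1] M [-0.68  1.18 -0.61] [0.5262 0.0599 0.1125] 0.202 20.78
```

At the far stop (about 61°). Backing off 1.5° and lifting.

```bash
python3 -m inch '[{"ax":0,"ay":0.025,"az":0,"x":0,"y":0,"z":0,"hand":1},{"ax":0,"ay":0,"az":0,"x":0,"y":0,"z":0,"hand":1},{"ax":0,"ay":0,"az":0,"x":0,"y":0,"z":0,"hand":1}]' 60 >/dev/null; python3 q.py
for i in 1 2 3; do python3 -m inch '[{"ax":0,"ay":0,"az":0,"x":0,"y":-2,"z":0,"hand":1},{"ax":0,"ay":0,"az":0,"x":0,"y":-2,"z":0,"hand":1},{"ax":0,"ay":0,"az":0,"x":0,"y":0,"z":0,"hand":1}]' >/dev/null; python3 q.py; done
```

```text
az deg 60.93 F [-6.6 -2.8  5.9] M [-0.49  1.1  -0.13] [0.5263 0.0601 0.1126] 0.201 21.03
az deg 60.97 F [-3.6 -4.6 -3.1] M [-0.96  0.69 -0.08] [0.5263 0.0603 0.1154] 0.205 21.28
az deg 60.98 F [-3.5 -4.4 -2.9] M [-1.    0.81 -0.1 ] [0.5264 0.0603 0.1198] 0.2 21.53
az deg 60.92 F [ 0.5  0.5 -1.4] M [-0.01 -0.04 -0.  ] [0.5288 0.0615 0.1255] 0.205 21.78
```

It's free, and the only load is the cap's weight. Lifting well clear.

```bash
python3 -m inch '[{"ax":0,"ay":0,"az":0,"x":0,"y":-8,"z":0,"hand":1},{"ax":0,"ay":0,"az":0,"x":0,"y":-20,"z":0,"hand":1},{"ax":0,"ay":0,"az":0,"x":0,"y":-25,"z":0,"hand":1},{"ax":0,"ay":0,"az":0,"x":0,"y":-25,"z":0,"hand":1},{"ax":0,"ay":0,"az":0,"x":0,"y":-18,"z":0,"hand":1}]' >/dev/null; python3 q.py
python3 -m inch '[{"ax":0,"ay":0,"az":0,"x":0,"y":-6,"z":0,"hand":1},{"ax":0,"ay":0,"az":0,"x":0,"y":0,"z":0,"hand":1},{"ax":0,"ay":0,"az":0,"x":0,"y":0,"z":0,"hand":1},{"ax":0,"ay":0,"az":0,"x":0,"y":0,"z":0,"hand":1},{"ax":0,"ay":0,"az":0,"x":0,"y":0,"z":0,"hand":1}]' >/dev/null
python3 -m inch '[{"ax":0,"ay":0,"az":0,"x":0,"y":0,"z":0,"hand":1},{"ax":0,"ay":0,"az":0,"x":0,"y":0,"z":0,"hand":1},{"ax":0,"ay":0,"az":0,"x":0,"y":0,"z":0,"hand":1},{"ax":0,"ay":0,"az":0,"x":0,"y":0,"z":0,"hand":1},{"ax":0,"ay":0,"az":0,"x":0,"y":0,"z":0,"hand":1}]' >/dev/null; python3 q.py
python3 - <<'E'
from h import *
w=cam("wrist");t=cam("top");s=cam("scene")
f=lambda i:cv2.resize(i,(400,300),interpolation=cv2.INTER_AREA)
save("z.png",np.vstack([np.hstack([f(t["img"]),f(s["img"])]),np.hstack([f(w["img"]),f(cv2.resize(s["img"][90:240,180:380],(400,300)))])]))
s=get_state();print(s["dq"].round(3),s["tcp_rot"].round(3))
E
```

```text
az deg 60.98 F [ 0.6  0.4 -1.7] M [ 0.04 -0.04 -0.  ] [0.5289 0.0616 0.2244] 0.206 22.2
az deg 60.96 F [-0.5 -0.4 -0.5] M [-0.01 -0.01  0.02] [0.5274 0.0611 0.2266] 0.2 23.03
[ 0.001 -0.001 -0.001 -0.     0.001 -0.001] [ 0.609  0.359 -0.359 -0.609]
```

View pics/z.png

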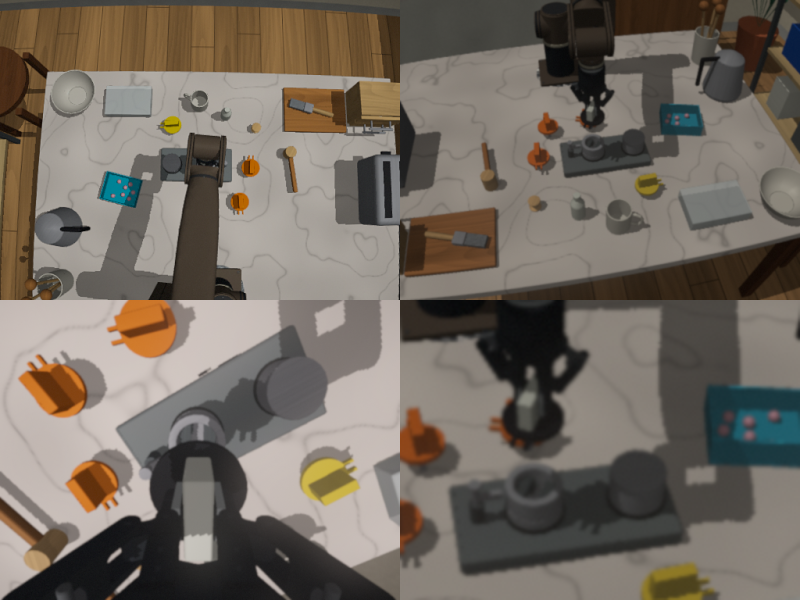

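The last picture shows the cap held upright above the open barrel, at (535,420) in the lower-right crop. The mallet is standing on the counter, and the glue, mug, spool and tray are where they were.

```bash
python3 -c "
from plant import sign_off; print(sign_off())"; python3 q.py
```

```text
the job is handed in; nothing more can be done
None
the job is handed in; nothing more can be done
```

I knocked the pin down with the mallet, set the mallet back on the counter and took the cap off. I handed in at about 23 s of the 64 s limit.

- **Pin:** I pressed it down with the mallet until the force jumped to about 25 N at the expected end-stop height.
- **Mallet:** it went back to its original spot and stands upright in the last picture.
- **Cap:** one way (clockwise from above) it hit a hard stop at about 5°; I pushed on to 8.9° of gripper turn before reversing. The other way it turned easily to the stop at about 61° and then lifted straight off.

**Last checks:**
- The cap is held about 11 cm above its seat, upright and still, with joint speeds at or below 0.001 rad/s.
- By eye, the glue bottle, mug, spool and tray have not moved.
- All forces I read stayed well below the limits.

**Disagreements:**
- The top and wrist cameras differed by about 4 mm in x on the bar and pin; I went with the wrist camera.
- The pin-top height after knocking came out at 0.103 m instead of 0.099 m. That was a rough two-view pick, and the cap turning freely shows it was unlocked.
- The final weight reading on the gripper was noisy, between -0.5 and -1.7 N.

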